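# Open the square nut jar in the bench brace

### The arm

A 7-joint arm with a two-finger parallel gripper is mounted at the origin on the work surface. World frame = base frame: x ahead of the robot, y to its left, z up, the work surface at z = 0. Lengths are in m, angles in rad, forces in N, time in s.
With the tool pointing down it reaches from about 0.425 to 0.875 m from the base axis. Payload 4.7 kg.
Tool frame: the origin (TCP) lies on the centre line of the jaws, within the pads' length; the fingertips stand 19 mm ahead of it and the grasp point (between the pads) is the TCP; z points along the fingers, y is the direction in which the jaws open and shut (so a half turn about z gives the same grasp; the last joint's range is limited). The gripper opens to 87 mm and grips with 3 to 60 N. Pads are 19 mm wide; open, the fingers measure 117 mm over their backs; the gripper's body (75 mm by 190 mm) begins 51 mm behind the grasp point.
Start: joints at [-1.273, 0.321, -0.07, 1.45, 0.023, 1.371, -0.057], TCP at [0.182, 0.624, 0.221] pointing down, gripper open.
Joint ranges: [-2.86, 2.86], [-0.3, 2.09], [-1.38, 1.24], [0.06, 2.45], [-1.56, 4.7], [0.09, 2.05], [-2.69, 2.69]. Speed limits (rad/s): [2.57, 2.57, 3.14, 3.14, 3.14, 3.14, 3.14].

### API

Orientations are given as a unit quaternion [w, x, y, z].
In Python, from plant import * gives the robot as it stands. The module is installed in compiled form; this text tells all that it offers.
- The arm moves only by the tool play_rows, never from a script. Its argument "moves" is a list of rows, each an object of numbers: "tx", "ty", "tz": the shift along the tool's x, y, z in m; "wx", "wy", "wz": the turn, a rotation vector about the tool's x, y, z in rad; "hand": the opening, from -1 (shut) to 1 (fully open), so that 0 is half open. In form: [{"tx": .., "ty": .., "tz": .., "wx": .., "wy": .., "wz": .., "hand": ..}, ...]. A call has exactly 10 rows; each row is the pose to reach, as a shift and turn from the pose measured when the call began, along the tool's axes at that moment; what a row does not reach only later rows make up. A row lasts 1/12 s, in which the tool goes at most 41.7 mm and 7.16 degrees, less where a joint would pass 70% of its speed; a pose out of reach is approached as far as the arm can. A call with a gripper value outside its range is refused whole. The fingers move at their own pace and stop on an object; "newtons" is the grip in N (left out, the last holds). Time passes only in rows, so rows that repeat a pose let the fingers close, or fill a call up. It gives the time, the measured TCP pose, the force and the opening at its end, in the units of the state.
- state(): the state, without advancing time (a new reading comes with each control period).
- camera(name): name is "side" or "top"; returns a dict with "pixels" (400x640x3 uint8, blue, green, red), "intrinsics" (3x3 intrinsics, pixels), "distortion" ([k1, k2, p1, p2, k3] as OpenCV has them; the pictures are not rectified), "R" (3x3) and "t" (3): a world point X has camera coordinates R X + t. Camera axes: x right, y down, z forward; pixel columns grow to the right and rows downward; lengths in m; the calibration is good to about 2 mm. A picture is of the moment at which its call begins. There is no depth.
- job_done(): hands the job in, once; it reports no verdict.
The state is a dict: "time_s": time; "q": joint angles; "joint_vel": joint speeds; "tau": joint torques, N m; "eef_pos": TCP position; "ee_rot": TCP orientation; "contact_force": force on the tool from outside, world axes, zero at the start; "moment": the same for the moment, N m; "grip_width": finger opening in m.
Only numpy, scipy, OpenCV 4.12 (cv2) and the standard library are available. Lean on these libraries where they do the work, as an engineer would, in place of code of your own. Each camera call takes 0.05 s, during which the arm holds its last target.

### The job

Set the square glass jar down into the square pocket of the white jar brace, lid still on, so that it stands upright and fully home. Braced there, unscrew its tight lid anticlockwise until the lugs come free, then lift the lid straight off and keep holding it level, just above the open mouth (1 to 3 cm clear of the rim), with the jar still home in the brace; finish while holding it there, do not put it back or let go. Do not drop or tip the jar, and leave the other things on the bench as they are.

Things in the scene. Friction and masses are not known exactly. Their poses are not given: they have to be found in the camera images.
- jar: Clear glass jar of hazelnuts, the only square one: body 64 x 64 mm, 80 mm tall with a flat shoulder, 0.42 kg (up to a fifth more or less). It starts upright on the bench at any yaw and may be lifted by its closed lid. Origin: centre of its underside; x and y along the square's sides, z up.
- jar_mouth (a point): Centre of the jar's open mouth (under the lid at first), on top of the soft black seal ring, 112 mm above the jar's origin (the ring springs up 1.5 mm when the lid is off); z up. The glass neck below is 39 mm across, 49 mm over its three ledges.
- lid: Round knurled steel twist-off lid of that jar, 57 mm across, 26 mm tall, 60 g; inside, the skirt is 22 mm deep with three lugs. Origin: centre of the skirt's lower edge; z up. Closed, it is 90 mm above the jar's origin on the same axis, 10 mm above the shoulder. It is clear of the mouth when its origin is above jar_mouth.
- lid_top (a point): Centre of the lid's top, 26 mm above its origin. The lid is tight (about 0.3 to 0.8 N m). Seen from above it unscrews anticlockwise: free after 38 to 50 degrees against the jar, hard stop after 90 to 101; in between it lifts straight off. Clockwise it stops within 10 degrees. The jar turns up to 9 degrees in the brace before that holds it, so turn the lid 65 to 85 degrees.
- brace: Jar brace fixed to the bench: white plastic block 96 x 96 mm, 36 mm tall, on a dark steel foot 96 (x) by 130 mm (y), 5 mm thick. In its top a square pocket 69 x 69 mm, 30 mm deep, with a 4 mm chamfer; its floor is 6 mm above the origin. Origin: centre of the underside on the bench; x and y along the pocket's sides, z up. The jar fits in any quarter turn.
- round_jar: Round glass jar half full of white sweets, with a steel lid, 68 mm across, 116 mm tall: leave it alone. Origin: centre of underside.
- tin: Round plain metal tin, 79 mm across, 94 mm tall: leave it alone. Origin: centre of underside.
- cutter: Round pastry cutter ring, 58 mm across, 35 mm tall: leave it alone. Origin: centre of underside.
- pastry_brush: Pastry brush, 190 mm long, lying flat: leave it alone.
- spoon: Wooden spoon, 220 mm long, lying flat: leave it alone.
- scraper: Steel bench scraper with a wooden grip, 75 x 140 mm, lying flat, 22 mm tall: leave it alone.
- spatula: Spatula, 260 mm long, lying flat: leave it alone.
Not all that is in view belongs to the job. What is shaped like the jar but green or red is not meant.

How it is judged:
By the outcome, as a careful person would: the job done as asked, in the order asked, and still so for the second after the job is handed in, while the arm keeps its last pose, push and grip.
It also fails if it takes over 51 s, if anything falls off the work surface, if the arm or the gripper's body presses on something with over 40 N, if the wrist force passes 120 N, or if a joint passes its speed limit or range.

## Working session

There is one attempt and no reset: what is moved stays moved. The work goes in short steps, Python scripts to look and compute and a tool call to move; the robot and the scene stay as the last step left them, time stands still between calls to the robot, and variables do not carry over. Pictures are saved under pics/ and viewed, and the job is handed in when it is done.

Besides the shell and the picture viewer there is one more tool, called after ">>>" as name(argument=value, ...), one argument or row to a line, values as JSON. play_rows: Moves the arm, as the interface text tells. Its arguments: {"type":"object","properties":{"moves":{"type":"array","items":{"type":"object","properties":{"tx":{"type":"number"},"ty":{"type":"number"},"tz":{"type":"number"},"wx":{"type":"number"},"wy":{"type":"number"},"wz":{"type":"number"},"hand":{"type":"number"}}}},"newtons":{"type":"number"}},"required":["moves"]}

```bash
mkdir -p pics
cat > h.py <<'E'
from plant import *
import numpy as np, cv2, pickle
def snap(n,tag):
    c=camera(n); cv2.imwrite(f'pics/{tag}.png',c['pixels']); pickle.dump(c,open(f'pics/{tag}.pkl','wb')); return c
def load(tag): return pickle.load(open(f'pics/{tag}.pkl','rb'))
def crop(tag,x0,y0,w,h,s):
    c=load(tag); im=c['pixels'][y0:y0+h,x0:x0+w]; cv2.imwrite(f'pics/{tag}_c{x0}_{y0}.png',cv2.resize(im,None,fx=s,fy=s,interpolation=cv2.INTER_CUBIC))
def ray(c,uv):
    p=cv2.undistortPoints(np.array([[uv]],float),np.array(c['intrinsics']),np.array(c['distortion']))[0,0]
    R=np.array(c['R']);t=np.array(c['t']); return -R.T@t, R.T@np.array([p[0],p[1],1.])
def atz(c,uv,z):
    o,d=ray(c,uv); return o+d*(z-o[2])/d[2]
def proj(c,X):
    return cv2.projectPoints(np.array(X,float).reshape(-1,3),cv2.Rodrigues(np.array(c['R']))[0],np.array(c['t'],float),np.array(c['intrinsics']),np.array(c['distortion']))[0][:,0]
E
python3 - <<'E'
from h import *
print(state())
for n in('top','side'):
    c=snap(n,n+'0'); print(n,-np.array(c['R']).T@c['t'])
E
```

```text
{'time_s': 0.0, 'q': array([-1.27290878,  0.32184166, -0.07009973,  1.45167073,  0.02257208,
        1.37082709, -0.05695159]), 'joint_vel': array([-3.54405578e-05,  3.88285421e-04, -5.93098071e-04,  2.04908412e-03,
       -8.18055945e-04,  1.55607717e-04,  8.69776299e-04]), 'tau': array([-2.66162806e-04, -4.91307592e+01, -4.04493660e-01, -3.12510073e+01,
       -6.40203897e-02,  4.41829709e-02,  1.87916321e-04]), 'eef_pos': array([0.18186684, 0.62344658, 0.21975167]), 'ee_rot': array([-1.04956383e-04,  1.41424203e-01,  9.89948602e-01, -9.74312607e-04]), 'contact_force': array([-1.00998841, -0.58029059, -0.10396072]), 'moment': array([ 0.0245169 , -0.00895347,  0.03010666]), 'grip_width': 0.08711715776987673}
top [0.40033857 0.03092302 0.93864178]
side [ 0.33036457 -0.73052106  0.75010652]
```

View pics/top0.png

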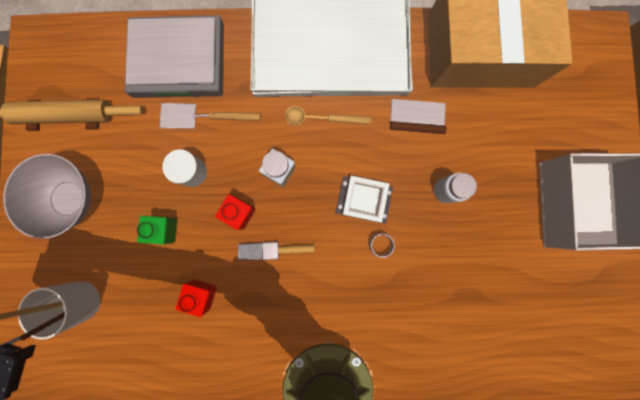

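View pics/side0.png

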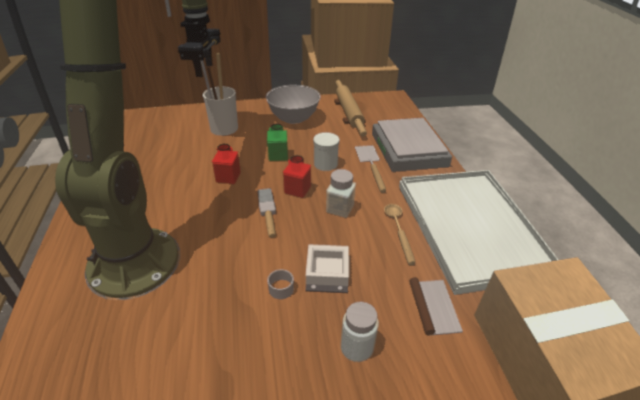

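The pictures show these things that could be taken for the jar (top view pixels): square jar with steel lid (277,165), round jar (460,187), tin (183,168), green block (153,230), and red blocks (234,211) and (195,298). I choose (277,165), which is (341,192) in the side view, and check it in crops. The brace is at (365,199).

Run:
```python
from h import *
crop('top0',245,135,70,60,10)
crop('top0',325,165,80,70,9)
crop('side0',300,160,80,70,9)
crop('side0',290,230,80,70,9)
c=load('top0')
print(atz(c,(274,161),.116),atz(c,(365,199),.036))
```

```text
[0.54744205 0.11517932 0.116     ] [ 0.4655366  -0.09832224  0.036     ]
```

View pics/top0_c245_135.png

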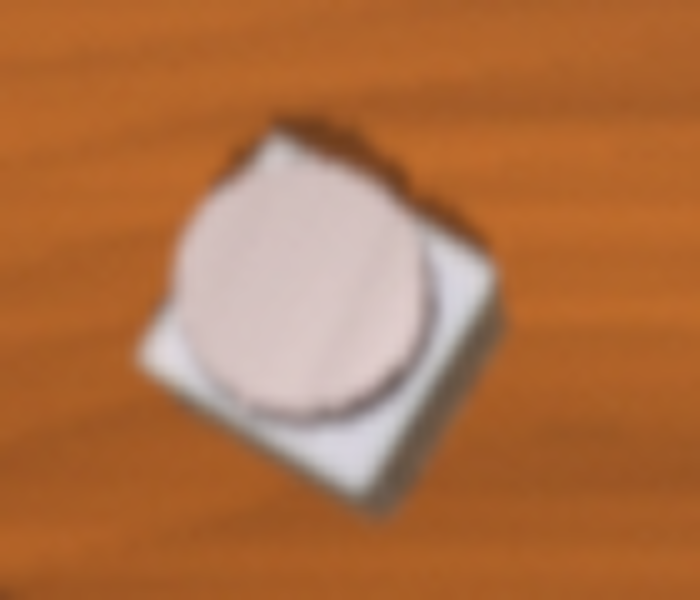

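View pics/top0_c325_165.png

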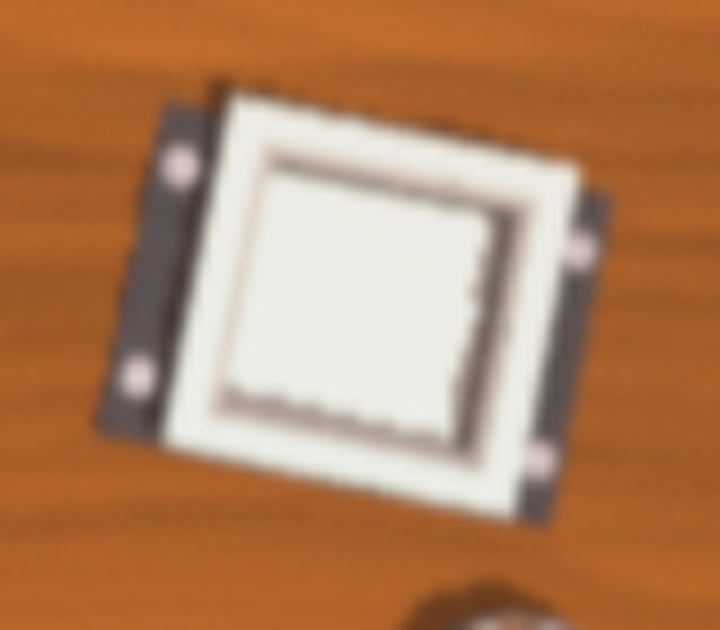

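View pics/side0_c300_160.png

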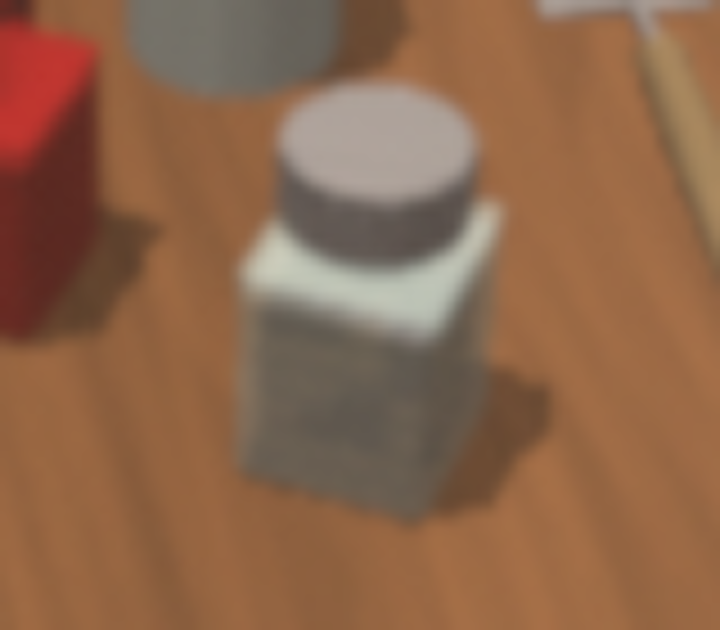

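View pics/side0_c290_230.png

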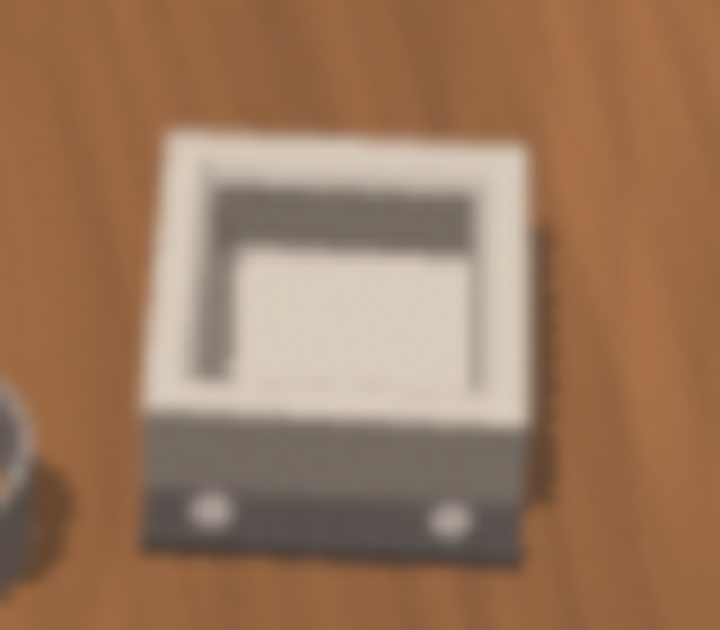

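Crops confirm it: square body with a flat shoulder and steel lid, and the brace pocket is empty. Now I fit both poses from the two views.

```bash
cat >> h.py <<'E'
from scipy.optimize import least_squares
def px(x0,y0,s,pts): return [(x0+(a+.5)/s-.5,y0+(b+.5)/s-.5) for a,b in pts]
def sq(h): return np.array([[h,h],[h,-h],[-h,-h],[-h,h]])
def fit(obs,x0):
    # obs: list (cam, uv(list), localpoints Nx3)
    def f(p,full=False):
        ca,sa=np.cos(p[2]),np.sin(p[2]);R=np.array([[ca,-sa,0],[sa,ca,0],[0,0,1]])
        return np.concatenate([(proj(c,np.array(L)@R.T+[p[0],p[1],0])-np.array(uv)).ravel() for c,uv,L in obs])
    r=least_squares(f,x0,loss='soft_l1'); return r.x,f(r.x).reshape(-1,2)
E
python3 - <<'E'
from h import *
t=load('top0');s=load('side0')
a=[atz(t,p,.08)[:2] for p in px(245,135,10,[(278,128),(495,265),(360,497),(138,358)])]
print('jar',np.round(a,4),np.mean(a,0),[round(np.linalg.norm(a[i]-a[i-1]),4) for i in range(4)])
print('lid top',atz(t,px(245,135,10,[(301,283)])[0],.116),'side',atz(s,px(300,160,9,[(377,143)])[0],.116))
b=[atz(s,p,.08)[:2] for p in px(300,160,9,[(245,275),(430,335),(500,208)])];print('side sh',np.round(b,4),(b[0]+b[2])/2)
b=[atz(s,p,.0)[:2] for p in px(300,160,9,[(240,470),(415,522)])];print('side bot',np.round(b,4))
e=lambda u:np.degrees(np.arctan2(u[1],u[0]))%90
print('yaws',[e(a[i]-a[i-1]) for i in range(4)])
for c,p in((t,px(325,165,9,[(228,90),(582,165),(518,522),(162,445)])),(s,px(290,230,9,[(167,130),(530,147),(528,428),(145,410)]))):
    a=[atz(c,q,.036)[:2] for q in p]
    print('brace',np.round(a,4),np.mean(a,0),[round(np.linalg.norm(a[i]-a[i-1]),4) for i in range(4)],[e(a[i]-a[i-1]) for i in range(4)])
E
```

```text
jar [[0.5863 0.1226]
 [0.5532 0.072 ]
 [0.4991 0.1039]
 [0.5323 0.1555]] [0.54270608 0.11349087] [np.float64(0.0632), np.float64(0.0604), np.float64(0.0628), np.float64(0.0614)]
lid top [0.54324088 0.11374106 0.116     ] side [0.54349588 0.11569439 0.116     ]
side sh [[0.5034 0.1054]
 [0.551  0.0698]
 [0.5853 0.1258]] [0.54435223 0.11558534]
side bot [[0.5048 0.1099]
 [0.5529 0.0782]]
yaws [np.float64(58.677707197346436), np.float64(56.84443824787704), np.float64(59.54961096574539), np.float64(57.22715165441753)]
brace [[ 0.5261 -0.0625]
 [ 0.5045 -0.1588]
 [ 0.4075 -0.1389]
 [ 0.4296 -0.0428]] [ 0.46691982 -0.1007413 ] [np.float64(0.0985), np.float64(0.0987), np.float64(0.099), np.float64(0.0986)] [np.float64(78.46254599336037), np.float64(77.35281832054717), np.float64(78.38889372132951), np.float64(77.08256592228045)]
brace [[ 0.4316 -0.0399]
 [ 0.5266 -0.0615]
 [ 0.5046 -0.156 ]
 [ 0.4117 -0.1351]] [ 0.46859901 -0.09813511] [np.float64(0.0973), np.float64(0.0974), np.float64(0.0971), np.float64(0.0952)] [np.float64(78.17130628037185), np.float64(77.18794991412058), np.float64(76.89455700076643), np.float64(77.30721355661552)]
```

```bash
cat >> h.py <<'E'
from scipy.spatial.transform import Rotation as Ro
def pose():
    s=state(); q=np.array(s['ee_rot']); return s,np.array(s['eef_pos']),Ro.from_quat(q[[1,2,3,0]])
def to(target,yaw=None):
    """tool-frame shift and turn to reach target with tool y at azimuth yaw(deg), z down"""
    s,p,R=pose(); y=R.as_matrix()[:,1]; cur=np.degrees(np.arctan2(y[1],y[0]))
    if yaw is None: yaw=cur
    a=np.radians(yaw); Y=np.array([np.cos(a),np.sin(a),0]);Z=np.array([0,0,-1.]);X=np.cross(Y,Z)
    G=Ro.from_matrix(np.c_[X,Y,Z])
    print('t',s['time_s'],'p',np.round(p,4),'yaw',round(cur,2),'zax',np.round(R.as_matrix()[:,2],3),'w',round(s['grip_width'],4),'F',np.round(s['contact_force'],1),'M',np.round(s['moment'],2),'q',np.round(s['q'],2))
    print(' shift',np.round(R.inv().apply(np.array(target)-p),4),'turn',np.round((R.inv()*G).as_rotvec(),4))
E
python3 - <<'E'
from h import *
t=load('top0')
for n,uv,z in(('red',(236,211),.06),('tin',(182,166),.094),('rj',(462,185),.116),('cut',(382,245),.02)): print(n,atz(t,uv,z))
to([.5434,.1143,.19],15)
E
```

```text
red [0.43892252 0.21151121 0.06      ]
tin [0.54250757 0.32951754 0.094     ]
rj [ 0.48877741 -0.30667967  0.116     ]
cut [ 0.35232413 -0.1403234   0.02      ]
t 0.1 p [0.1819 0.6235 0.2199] yaw 73.75 zax [-0.    -0.002 -1.   ] w 0.0875 F [ 0.4  0.6 -0.4] M [-0.03  0.03 -0.05] q [-1.27  0.32 -0.07  1.45  0.02  1.37 -0.06]
 shift [-0.4896 -0.3876  0.0306] turn [-1.5000e-03  1.0000e-03  1.0253e+00]
```

>>> play_rows(
  moves=[
    {"tx": -0.025, "ty": -0.019, "tz": 0, "wz": 0.05},
    {"tx": -0.05, "ty": -0.039, "tz": 0, "wz": 0.1},
    {"tx": -0.075, "ty": -0.058, "tz": 0, "wz": 0.15},
    {"tx": -0.1, "ty": -0.078, "tz": 0, "wz": 0.2},
    {"tx": -0.125, "ty": -0.097, "tz": 0, "wz": 0.25},
    {"tx": -0.15, "ty": -0.116, "tz": 0, "wz": 0.3},
    {"tx": -0.175, "ty": -0.136, "tz": 0, "wz": 0.36},
    {"tx": -0.2, "ty": -0.155, "tz": 0, "wz": 0.41},
    {"tx": -0.225, "ty": -0.174, "tz": 0, "wz": 0.46},
    {"tx": -0.25, "ty": -0.194, "tz": 0, "wz": 0.51},
  ],
)

```text
schema error: expected keys tx, ty, tz, wx, wy, wz, hand
```

Run:
```python
from h import *
to([.5434,.1143,.19],15)
```

```text
t 0.1 p [0.1819 0.6235 0.2199] yaw 73.75 zax [-0.    -0.002 -1.   ] w 0.0875 F [ 0.4  0.6 -0.4] M [-0.03  0.03 -0.05] q [-1.27  0.32 -0.07  1.45  0.02  1.37 -0.06]
 shift [-0.4896 -0.3876  0.0306] turn [-1.5000e-03  1.0000e-03  1.0253e+00]
```

>>> play_rows(
  moves=[
    {"tx": -0.025, "ty": -0.019, "tz": 0, "wx": 0, "wy": 0, "wz": 0.05, "hand": 1},
    {"tx": -0.05, "ty": -0.039, "tz": 0, "wx": 0, "wy": 0, "wz": 0.1, "hand": 1},
    {"tx": -0.075, "ty": -0.058, "tz": 0, "wx": 0, "wy": 0, "wz": 0.15, "hand": 1},
    {"tx": -0.1, "ty": -0.078, "tz": 0, "wx": 0, "wy": 0, "wz": 0.2, "hand": 1},
    {"tx": -0.125, "ty": -0.097, "tz": 0, "wx": 0, "wy": 0, "wz": 0.25, "hand": 1},
    {"tx": -0.15, "ty": -0.116, "tz": 0, "wx": 0, "wy": 0, "wz": 0.3, "hand": 1},
    {"tx": -0.175, "ty": -0.136, "tz": 0, "wx": 0, "wy": 0, "wz": 0.36, "hand": 1},
    {"tx": -0.2, "ty": -0.155, "tz": 0, "wx": 0, "wy": 0, "wz": 0.41, "hand": 1},
    {"tx": -0.225, "ty": -0.174, "tz": 0, "wx": 0, "wy": 0, "wz": 0.46, "hand": 1},
    {"tx": -0.25, "ty": -0.194, "tz": 0, "wx": 0, "wy": 0, "wz": 0.51, "hand": 1},
  ],
)

```text
time_s: 0.93
eef_pos: [0.3681, 0.3658, 0.2199]
ee_rot: [0.0, 0.388, 0.922, -0.001]
contact_force: [1.6, 0.8, 0.5]
grip_width: 0.0872
```

Run:
```python
from h import *
to([.5434,.1143,.19],15)
```

```text
t 0.9333 p [0.3681 0.3658 0.2199] yaw 44.39 zax [-0.001 -0.002 -1.   ] w 0.0872 F [1.6 0.8 0.5] M [-0.05 -0.01 -0.01] q [-0.99  0.04  0.16  1.78 -0.01  1.32 -0.05]
 shift [-0.3023 -0.0506  0.0303] turn [-0.0016  0.0013  0.5129]
```

>>> play_rows(
  moves=[
    {"tx": -0.035, "ty": -0.006, "tz": 0.003, "wx": 0, "wy": 0, "wz": 0.055, "hand": 1},
    {"tx": -0.072, "ty": -0.012, "tz": 0.006, "wx": 0, "wy": 0, "wz": 0.11, "hand": 1},
    {"tx": -0.11, "ty": -0.018, "tz": 0.01, "wx": 0, "wy": 0, "wz": 0.18, "hand": 1},
    {"tx": -0.148, "ty": -0.025, "tz": 0.014, "wx": 0, "wy": 0, "wz": 0.25, "hand": 1},
    {"tx": -0.186, "ty": -0.031, "tz": 0.018, "wx": 0, "wy": 0, "wz": 0.32, "hand": 1},
    {"tx": -0.224, "ty": -0.037, "tz": 0.022, "wx": 0, "wy": 0, "wz": 0.39, "hand": 1},
    {"tx": -0.262, "ty": -0.044, "tz": 0.026, "wx": 0, "wy": 0, "wz": 0.45, "hand": 1},
    {"tx": -0.29, "ty": -0.048, "tz": 0.029, "wx": 0, "wy": 0, "wz": 0.5, "hand": 1},
    {"tx": -0.302, "ty": -0.051, "tz": 0.03, "wx": 0, "wy": 0, "wz": 0.513, "hand": 1},
    {"tx": -0.302, "ty": -0.051, "tz": 0.03, "wx": 0, "wy": 0, "wz": 0.513, "hand": 1},
  ],
)

```text
time_s: 1.77
eef_pos: [0.5437, 0.1104, 0.1896]
ee_rot: [0.001, 0.611, 0.792, -0.002]
contact_force: [-0.7, -0.2, 0.5]
grip_width: 0.0868
```

Run:
```python
from h import *
to([.5434,.1143,.106],15)
snap('side','side1');snap('top','top1')
crop('side1',280,100,120,90,6)
```

```text
t 1.7667 p [0.5437 0.1104 0.1896] yaw 14.66 zax [-0.001 -0.004 -1.   ] w 0.0868 F [-0.7 -0.2  0.5] M [-0.11  0.06 -0.01] q [-0.67  0.14  0.46  1.75 -0.06  1.27  0.06]
 shift [0.0042 0.0009 0.0836] turn [-0.0024  0.0035 -0.0059]
```

View pics/side1.png

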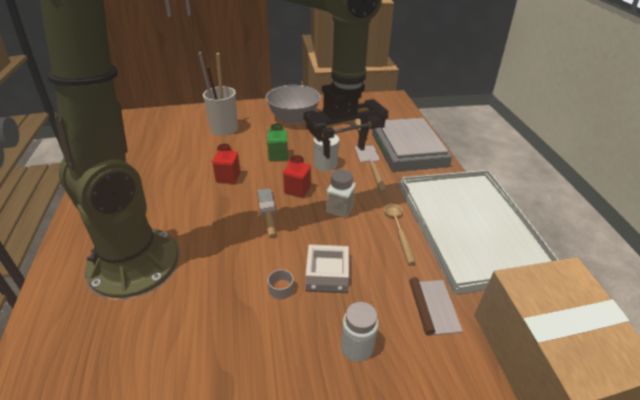

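The side view shows the open fingers at (327,145) and (365,138), above and straddling the lid at (342,180). I'm descending to lid height with the small lateral correction.

>>> play_rows(
  moves=[
    {"tx": 0.004, "ty": 0.001, "tz": 0.005, "wx": -0.002, "wy": 0.003, "wz": -0.006, "hand": 1},
    {"tx": 0.004, "ty": 0.001, "tz": 0.016, "wx": -0.002, "wy": 0.003, "wz": -0.006, "hand": 1},
    {"tx": 0.004, "ty": 0.001, "tz": 0.028, "wx": -0.002, "wy": 0.003, "wz": -0.006, "hand": 1},
    {"tx": 0.004, "ty": 0.001, "tz": 0.04, "wx": -0.002, "wy": 0.003, "wz": -0.006, "hand": 1},
    {"tx": 0.004, "ty": 0.001, "tz": 0.052, "wx": -0.002, "wy": 0.003, "wz": -0.006, "hand": 1},
    {"tx": 0.004, "ty": 0.001, "tz": 0.064, "wx": -0.002, "wy": 0.003, "wz": -0.006, "hand": 1},
    {"tx": 0.004, "ty": 0.001, "tz": 0.074, "wx": -0.002, "wy": 0.003, "wz": -0.006, "hand": 1},
    {"tx": 0.004, "ty": 0.001, "tz": 0.081, "wx": -0.002, "wy": 0.003, "wz": -0.006, "hand": 1},
    {"tx": 0.004, "ty": 0.001, "tz": 0.083, "wx": -0.002, "wy": 0.003, "wz": -0.006, "hand": 1},
    {"tx": 0.004, "ty": 0.001, "tz": 0.083, "wx": -0.002, "wy": 0.003, "wz": -0.006, "hand": 1},
  ],
)

```text
time_s: 2.7
eef_pos: [0.5416, 0.1193, 0.1061]
ee_rot: [-0.001, 0.606, 0.796, 0.0]
contact_force: [-0.2, -0.2, -0.4]
grip_width: 0.0869
```

Run:
```python
from h import *
to([.5434,.1143,.106],15)
snap('side','side2');snap('top','top2')
crop('side2',290,130,100,90,7);crop('top2',235,120,100,90,7)
```

```text
t 2.7 p [0.5416 0.1193 0.1061] yaw 15.41 zax [-0.002  0.002 -1.   ] w 0.0869 F [-0.2 -0.2 -0.4] M [-0.03 -0.    0.06] q [-0.66  0.22  0.44  1.84 -0.11  1.11  0.09]
 shift [-0.0053  0.0004  0.0001] turn [-0.0015 -0.0021  0.0071]
```

View pics/side2_c290_130.png

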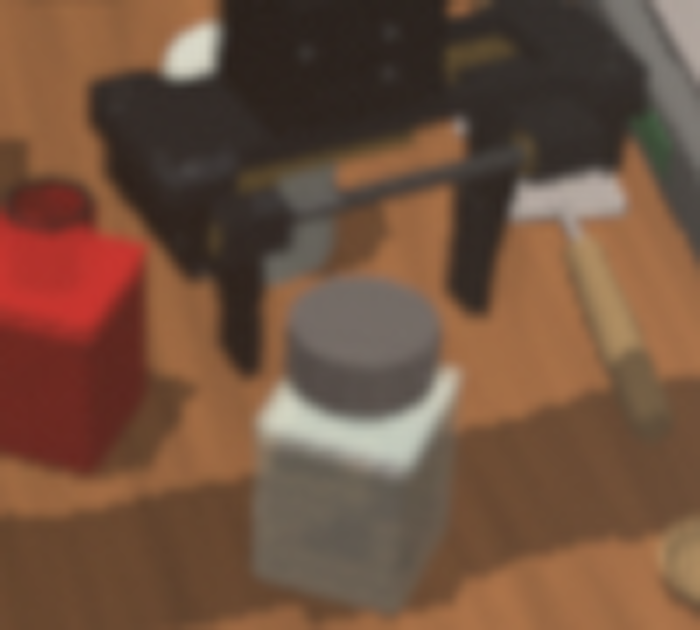

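View pics/top2_c235_120.png

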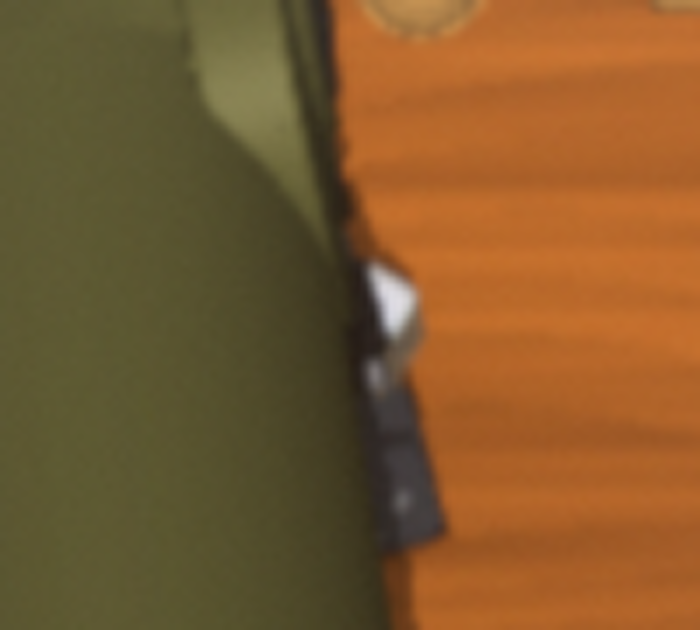

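Run:
```python
from h import *
s=load('side2');t=load('top2')
p=np.array([.5416,.1193,.1061]); yv=np.array([np.cos(np.radians(15.4)),np.sin(np.radians(15.4)),0])
for n,X in(('tcp',p),('tipR',p+yv*.044-[0,0,.019]),('tipL',p-yv*.044-[0,0,.019])):
    print(n,(proj(s,X)[0]-[290,130])*7,(proj(t,X)[0]-[235,120])*7)
to([.5434,.1143,.106],15)
snap('side','side3');crop('side3',290,130,100,90,7)
for uv in ((240,375),(480,310)):
    q=(290+uv[0]/7,130+uv[1]/7); print([np.round(atz(s,q,z),3) for z in (.087,.12,.15)])
```

```text
tcp [351.93437875 334.22056018] [263.4859336  310.40204755]
tipR [450.74113609 346.23888083] [233.96123488 193.86135481]
tipL [245.66238157 403.3755333 ] [305.60774317 447.10095507]
t 2.8 p [0.5423 0.1195 0.1073] yaw 15.41 zax [-0.     0.002 -1.   ] w 0.087 F [-1.   0.3  0.1] M [-0.09  0.01  0.07] q [-0.66  0.21  0.44  1.84 -0.11  1.11  0.09]
 shift [-0.0053 -0.0004  0.0013] turn [ 0.0005 -0.0024  0.0071]
[array([0.5  , 0.125, 0.087]), array([0.492, 0.083, 0.12 ]), array([0.484, 0.044, 0.15 ])]
[array([0.601, 0.153, 0.087]), array([0.588, 0.109, 0.12 ]), array([0.575, 0.069, 0.15 ])]
```

View pics/side3_c290_130.png

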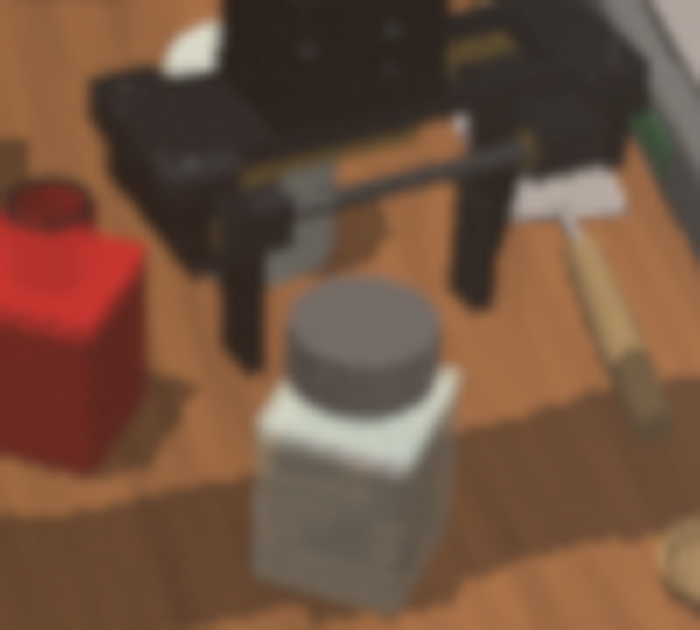

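The tips look roughly 15–20 mm above where the TCP and the 19 mm tip offset would put them, so the linkage fingers may retract when open. I'll close partway and correct laterally, then look again before gripping.

>>> play_rows(
  moves=[
    {"tx": -0.003, "ty": 0, "tz": 0, "wx": 0, "wy": 0, "wz": 0, "hand": 0.8},
    {"tx": -0.005, "ty": 0, "tz": 0, "wx": 0, "wy": 0, "wz": 0, "hand": 0.6},
    {"tx": -0.005, "ty": 0, "tz": 0, "wx": 0, "wy": 0, "wz": 0, "hand": 0.55},
    {"tx": -0.005, "ty": 0, "tz": 0, "wx": 0, "wy": 0, "wz": 0, "hand": 0.55},
    {"tx": -0.005, "ty": 0, "tz": 0, "wx": 0, "wy": 0, "wz": 0, "hand": 0.55},
    {"tx": -0.005, "ty": 0, "tz": 0, "wx": 0, "wy": 0, "wz": 0, "hand": 0.55},
    {"tx": -0.005, "ty": 0, "tz": 0, "wx": 0, "wy": 0, "wz": 0, "hand": 0.55},
    {"tx": -0.005, "ty": 0, "tz": 0, "wx": 0, "wy": 0, "wz": 0, "hand": 0.55},
    {"tx": -0.005, "ty": 0, "tz": 0, "wx": 0, "wy": 0, "wz": 0, "hand": 0.55},
    {"tx": -0.005, "ty": 0, "tz": 0, "wx": 0, "wy": 0, "wz": 0, "hand": 0.55},
  ],
)

```text
time_s: 3.68
eef_pos: [0.5438, 0.1148, 0.1075]
ee_rot: [-0.001, 0.606, 0.796, 0.001]
contact_force: [0.6, -0.4, -0.1]
grip_width: 0.0677
```

Run:
```python
from h import *
to([.5434,.1143,.106],15)
snap('side','side4');crop('side4',290,130,100,90,7)
```

```text
t 3.6833 p [0.5438 0.1148 0.1075] yaw 15.41 zax [ 0.     0.003 -1.   ] w 0.0677 F [ 0.6 -0.4 -0.1] M [-0.06  0.04 -0.02] q [-0.65  0.22  0.45  1.84 -0.11  1.11  0.1 ]
 shift [-0.0004 -0.0005  0.0015] turn [ 0.0009 -0.0025  0.0072]
```

View pics/side4_c290_130.png

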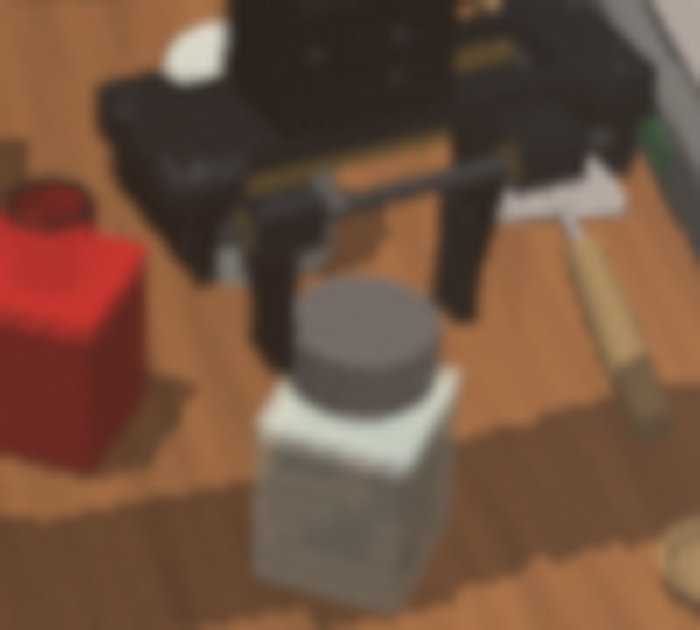

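Run:
```python
from h import *
s=load('side4')
p=np.array([.5438,.1148,.1075]); a=np.radians(15.4);yv=np.array([np.cos(a),np.sin(a),0]);xv=np.array([-yv[1],yv[0],0])
for tz in (.0885,.0985,.1085):
  for sg in(1,-1):
    pts=[p*[1,1,0]+[0,0,tz]+sg*yv*d+xv*e for d,e in((.034,-.0095),(.034,.0095),(.048,.0095),(.048,-.0095))]
    print(tz,sg,((proj(s,pts)-[290,130])*7).round().tolist())
# lid projected
L=[[.5434+.0285*np.cos(k),.1143+.0285*np.sin(k),z] for z in(.116,.09) for k in np.radians([0,90,180,270])]
print(((proj(s,L)-[290,130])*7).round().tolist())
```

```text
0.0885 1 [[448.0, 370.0], [425.0, 343.0], [456.0, 334.0], [480.0, 361.0]]
0.0885 -1 [[289.0, 415.0], [267.0, 386.0], [233.0, 396.0], [255.0, 424.0]]
0.0985 1 [[450.0, 349.0], [426.0, 322.0], [458.0, 313.0], [482.0, 340.0]]
0.0985 -1 [[290.0, 393.0], [267.0, 365.0], [234.0, 374.0], [256.0, 403.0]]
0.1085 1 [[452.0, 327.0], [428.0, 300.0], [460.0, 292.0], [484.0, 319.0]]
0.1085 -1 [[291.0, 372.0], [268.0, 344.0], [234.0, 353.0], [257.0, 381.0]]
[[435.0, 314.0], [345.0, 277.0], [286.0, 327.0], [377.0, 366.0], [431.0, 369.0], [342.0, 332.0], [284.0, 383.0], [373.0, 422.0]]
```

Run:
```python
from h import *
t=load('top0');s=load('side0')
p=np.array([.1819,.6235,.22]); a=np.radians(73.75);yv=np.array([np.cos(a),np.sin(a),0]);xv=np.array([-yv[1],yv[0],0])
for tz in (.20,.22,.24):
    for n,c,o,k in(('top',t,(0,325),10),('side',s,(150,10),10)):
        print(tz,n,[((proj(c,[p*[1,1,0]+[0,0,tz]+sg*yv*d])[0]-o)*k).round().tolist() for sg in(1,-1) for d in (.0435,.0585)])
crop('top0',0,325,60,60,10);crop('side0',150,10,80,60,10)
```

```text
0.2 top [[-24.0, 75.0], [-91.0, 53.0], [371.0, 202.0], [440.0, 224.0]]
0.2 side [[593.0, 619.0], [607.0, 603.0], [507.0, 722.0], [491.0, 741.0]]
0.22 top [[-107.0, 102.0], [-175.0, 80.0], [297.0, 234.0], [368.0, 257.0]]
0.22 side [[585.0, 564.0], [599.0, 548.0], [498.0, 664.0], [482.0, 683.0]]
0.24 top [[-194.0, 131.0], [-264.0, 108.0], [219.0, 267.0], [292.0, 291.0]]
0.24 side [[577.0, 508.0], [591.0, 492.0], [488.0, 606.0], [472.0, 624.0]]
```

View pics/top0_c0_325.png

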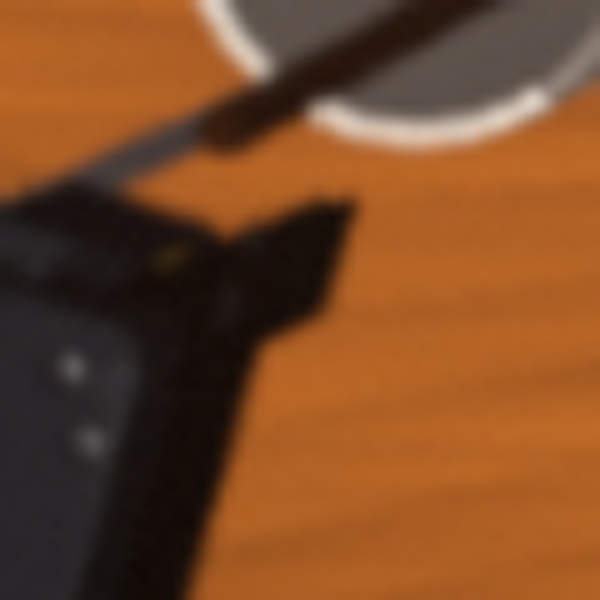

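View pics/side0_c150_10.png

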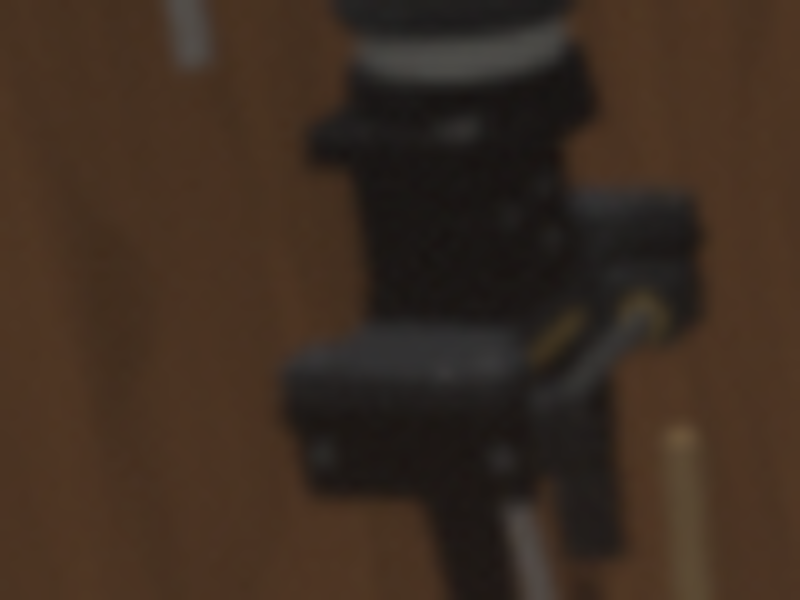

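Both start views put the tips at about z = 0.22, the same as the TCP reading, so the images disagree with the stated 19 mm tip offset. I'll descend in small steps and watch force and picture.

>>> play_rows(
  moves=[
    {"tx": 0, "ty": 0, "tz": 0.001, "wx": 0, "wy": 0, "wz": 0, "hand": 0.55},
    {"tx": 0, "ty": 0, "tz": 0.002, "wx": 0, "wy": 0, "wz": 0, "hand": 0.55},
    {"tx": 0, "ty": 0, "tz": 0.003, "wx": 0, "wy": 0, "wz": 0, "hand": 0.55},
    {"tx": 0, "ty": 0, "tz": 0.004, "wx": 0, "wy": 0, "wz": 0, "hand": 0.55},
    {"tx": 0, "ty": 0, "tz": 0.005, "wx": 0, "wy": 0, "wz": 0, "hand": 0.55},
    {"tx": 0, "ty": 0, "tz": 0.006, "wx": 0, "wy": 0, "wz": 0, "hand": 0.55},
    {"tx": 0, "ty": 0, "tz": 0.007, "wx": 0, "wy": 0, "wz": 0, "hand": 0.55},
    {"tx": 0, "ty": 0, "tz": 0.008, "wx": 0, "wy": 0, "wz": 0, "hand": 0.55},
    {"tx": 0, "ty": 0, "tz": 0.009, "wx": 0, "wy": 0, "wz": 0, "hand": 0.55},
    {"tx": 0, "ty": 0, "tz": 0.009, "wx": 0, "wy": 0, "wz": 0, "hand": 0.55},
  ],
)

```text
time_s: 4.57
eef_pos: [0.5436, 0.1148, 0.0983]
ee_rot: [-0.001, 0.606, 0.796, 0.001]
contact_force: [-1.3, -0.7, -0.4]
grip_width: 0.0671
```

Run:
```python
from h import *
to([.5434,.1143,.092],15)
snap('side','side5');crop('side5',310,150,60,50,13)
```

```text
t 4.5667 p [0.5436 0.1148 0.0983] yaw 15.41 zax [-0.     0.003 -1.   ] w 0.0671 F [-1.3 -0.7 -0.4] M [-0.08 -0.    0.  ] q [-0.65  0.23  0.45  1.85 -0.11  1.09  0.11]
 shift [-0.0004 -0.0003  0.0063] turn [ 0.0005 -0.0025  0.0072]
```

View pics/side5_c310_150.png

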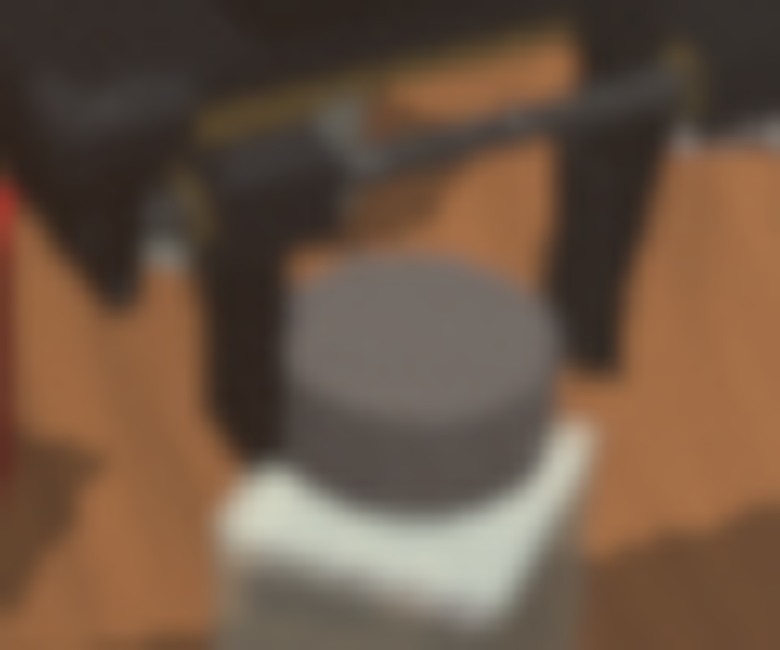

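No contact force, and the tips fit z ≈ 0.100, so the tips really are at about TCP height. I'll go 8 mm lower and then close on the lid. The aim is tips 10 mm above the shoulder and covering the skirt.

>>> play_rows(
  moves=[
    {"tx": 0, "ty": 0, "tz": 0.002, "wx": 0, "wy": 0, "wz": 0, "hand": 0.55},
    {"tx": 0, "ty": 0, "tz": 0.004, "wx": 0, "wy": 0, "wz": 0, "hand": 0.55},
    {"tx": 0, "ty": 0, "tz": 0.006, "wx": 0, "wy": 0, "wz": 0, "hand": 0.55},
    {"tx": 0, "ty": 0, "tz": 0.008, "wx": 0, "wy": 0, "wz": 0, "hand": 0.55},
    {"tx": 0, "ty": 0, "tz": 0.008, "wx": 0, "wy": 0, "wz": 0, "hand": 0.3},
    {"tx": 0, "ty": 0, "tz": 0.008, "wx": 0, "wy": 0, "wz": 0, "hand": 0.1},
    {"tx": 0, "ty": 0, "tz": 0.008, "wx": 0, "wy": 0, "wz": 0, "hand": 0.0},
    {"tx": 0, "ty": 0, "tz": 0.008, "wx": 0, "wy": 0, "wz": 0, "hand": -0.2},
    {"tx": 0, "ty": 0, "tz": 0.008, "wx": 0, "wy": 0, "wz": 0, "hand": -0.2},
    {"tx": 0, "ty": 0, "tz": 0.008, "wx": 0, "wy": 0, "wz": 0, "hand": -0.2},
  ],
  newtons=40,
)

```text
time_s: 5.45
eef_pos: [0.5438, 0.1149, 0.0903]
ee_rot: [-0.001, 0.606, 0.796, 0.001]
contact_force: [0.8, -0.1, -1.9]
grip_width: 0.0567
```

Run:
```python
from h import *
to([.5434,.1143,.190],15)
snap('side','side6');crop('side6',310,150,60,50,13)
```

```text
t 5.45 p [0.5438 0.1149 0.0903] yaw 15.42 zax [ 0.     0.003 -1.   ] w 0.0567 F [ 0.8 -0.1 -1.9] M [-0.06 -0.11 -0.07] q [-0.65  0.23  0.44  1.86 -0.12  1.07  0.11]
 shift [-0.0002 -0.0004 -0.0997] turn [ 0.0008 -0.0024  0.0073]
```

View pics/side6_c310_150.png

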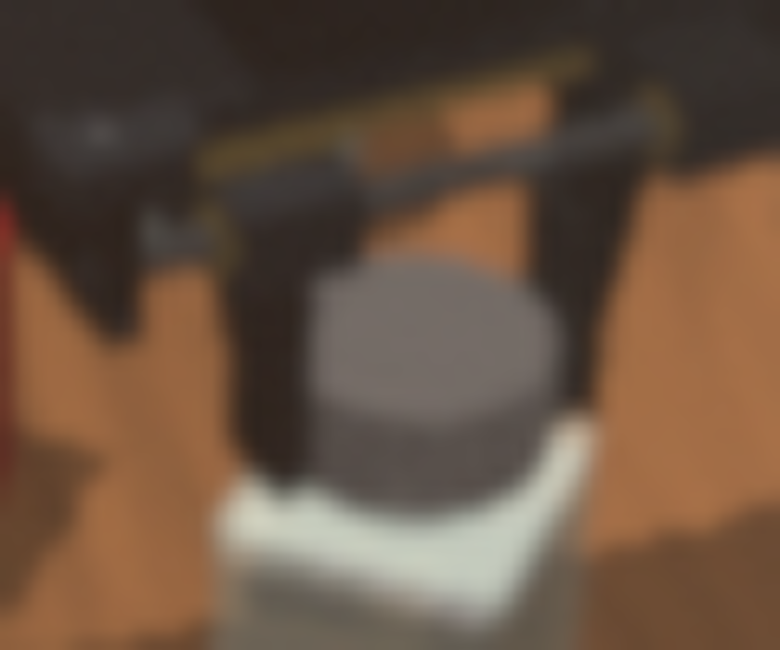

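The fingers are closed on the lid (56.7 mm measured against 57 mm nominal). Lifting slowly.

>>> play_rows(
  moves=[
    {"tx": 0, "ty": 0, "tz": -0.002, "wx": 0, "wy": 0, "wz": 0, "hand": -0.2},
    {"tx": 0, "ty": 0, "tz": -0.008, "wx": 0, "wy": 0, "wz": 0, "hand": -0.2},
    {"tx": 0, "ty": 0, "tz": -0.016, "wx": 0, "wy": 0, "wz": 0, "hand": -0.2},
    {"tx": 0, "ty": 0, "tz": -0.026, "wx": 0, "wy": 0, "wz": 0, "hand": -0.2},
    {"tx": 0, "ty": 0, "tz": -0.036, "wx": 0, "wy": 0, "wz": 0, "hand": -0.2},
    {"tx": 0, "ty": 0, "tz": -0.046, "wx": 0, "wy": 0, "wz": 0, "hand": -0.2},
    {"tx": 0, "ty": 0, "tz": -0.056, "wx": 0, "wy": 0, "wz": 0, "hand": -0.2},
    {"tx": 0, "ty": 0, "tz": -0.064, "wx": 0, "wy": 0, "wz": 0, "hand": -0.2},
    {"tx": 0, "ty": 0, "tz": -0.07, "wx": 0, "wy": 0, "wz": 0, "hand": -0.2},
    {"tx": 0, "ty": 0, "tz": -0.07, "wx": 0, "wy": 0, "wz": 0, "hand": -0.2},
  ],
  newtons=50,
)

```text
time_s: 6.33
eef_pos: [0.5447, 0.1149, 0.1622]
ee_rot: [0.0, 0.606, 0.796, 0.002]
contact_force: [0.0, 0.1, -3.4]
grip_width: 0.0565
```

Run:
```python
from h import *
to([.4680,-.0995,.160],35)
c=snap('side','side7');crop('side7',290,90,100,90,7)
```

```text
t 6.3333 p [0.5447 0.1149 0.1622] yaw 15.41 zax [ 0.003  0.004 -1.   ] w 0.0565 F [ 0.   0.1 -3.4] M [-0.03  0.01 -0.02] q [-0.66  0.16  0.45  1.78 -0.08  1.21  0.08]
 shift [-0.1863 -0.1309  0.0012] turn [ 0.0041 -0.0021 -0.3418]
```

View pics/side7_c290_90.png

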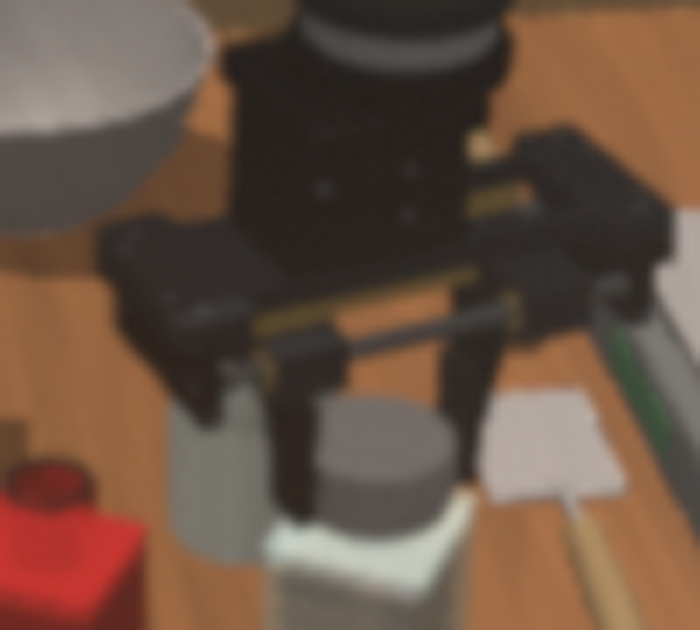

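Jar is hanging from the lid, level. Moving over the brace.

>>> play_rows(
  moves=[
    {"tx": -0.006, "ty": -0.004, "tz": 0, "wx": 0, "wy": 0, "wz": -0.01, "hand": -0.2},
    {"tx": -0.018, "ty": -0.013, "tz": 0, "wx": 0.001, "wy": 0, "wz": -0.035, "hand": -0.2},
    {"tx": -0.034, "ty": -0.024, "tz": 0, "wx": 0.001, "wy": 0, "wz": -0.065, "hand": -0.2},
    {"tx": -0.051, "ty": -0.036, "tz": 0, "wx": 0.002, "wy": 0, "wz": -0.095, "hand": -0.2},
    {"tx": -0.068, "ty": -0.048, "tz": 0, "wx": 0.002, "wy": -0.001, "wz": -0.125, "hand": -0.2},
    {"tx": -0.085, "ty": -0.06, "tz": 0, "wx": 0.002, "wy": -0.001, "wz": -0.155, "hand": -0.2},
    {"tx": -0.102, "ty": -0.072, "tz": 0, "wx": 0.002, "wy": -0.001, "wz": -0.185, "hand": -0.2},
    {"tx": -0.119, "ty": -0.084, "tz": 0, "wx": 0.002, "wy": -0.001, "wz": -0.215, "hand": -0.2},
    {"tx": -0.136, "ty": -0.096, "tz": 0, "wx": 0.002, "wy": -0.001, "wz": -0.25, "hand": -0.2},
    {"tx": -0.15, "ty": -0.106, "tz": 0, "wx": 0.002, "wy": -0.001, "wz": -0.28, "hand": -0.2},
  ],
)

```text
time_s: 7.22
eef_pos: [0.4803, -0.0602, 0.1598]
ee_rot: [-0.001, 0.489, 0.872, 0.0]
contact_force: [-0.2, 0.7, -4.9]
grip_width: 0.0562
```

Run:
```python
from h import *
to([.4681,-.0993,.150],35)
```

```text
t 7.2167 p [ 0.4803 -0.0602  0.1598] yaw 31.5 zax [-0.002  0.001 -1.   ] w 0.0562 F [-0.2  0.7 -4.9] M [-0.05  0.03  0.03] q [-0.5  -0.01  0.57  1.95  0.    1.2   0.62]
 shift [-0.0269 -0.0308  0.0098] turn [-0.0007 -0.0017 -0.0611]
```

>>> play_rows(
  moves=[
    {"tx": -0.008, "ty": -0.009, "tz": 0.002, "wx": 0, "wy": 0, "wz": -0.02, "hand": -0.2},
    {"tx": -0.015, "ty": -0.017, "tz": 0.004, "wx": 0, "wy": 0, "wz": -0.035, "hand": -0.2},
    {"tx": -0.02, "ty": -0.023, "tz": 0.007, "wx": 0, "wy": 0, "wz": -0.05, "hand": -0.2},
    {"tx": -0.024, "ty": -0.028, "tz": 0.009, "wx": 0, "wy": 0, "wz": -0.06, "hand": -0.2},
    {"tx": -0.027, "ty": -0.031, "tz": 0.01, "wx": 0, "wy": -0.001, "wz": -0.061, "hand": -0.2},
    {"tx": -0.027, "ty": -0.031, "tz": 0.01, "wx": 0, "wy": -0.001, "wz": -0.061, "hand": -0.2},
    {"tx": -0.027, "ty": -0.031, "tz": 0.01, "wx": 0, "wy": -0.001, "wz": -0.061, "hand": -0.2},
    {"tx": -0.027, "ty": -0.031, "tz": 0.01, "wx": 0, "wy": -0.001, "wz": -0.061, "hand": -0.2},
    {"tx": -0.027, "ty": -0.031, "tz": 0.01, "wx": 0, "wy": -0.001, "wz": -0.061, "hand": -0.2},
    {"tx": -0.027, "ty": -0.031, "tz": 0.01, "wx": 0, "wy": -0.001, "wz": -0.061, "hand": -0.2},
  ],
)

```text
time_s: 8.05
eef_pos: [0.4682, -0.099, 0.1499]
ee_rot: [-0.0, 0.461, 0.887, -0.0]
contact_force: [-0.3, 0.2, -5.2]
grip_width: 0.0565
```

Run:
```python
from h import *
to([.4681,-.0993,.150],35)
snap('side','side8');crop('side8',280,180,100,120,5);c=snap('top','top8');crop('top8',300,140,120,110,5)
```

```text
t 8.05 p [ 0.4682 -0.099   0.1499] yaw 35.04 zax [-0.001  0.    -1.   ] w 0.0565 F [-0.3  0.2 -5.2] M [-0.08  0.05 -0.06] q [-0.46 -0.01  0.61  1.97  0.01  1.18  0.76]
 shift [-0.0002 -0.0003 -0.0001] turn [-0.0006 -0.0006  0.0007]
```

View pics/side8_c280_180.png

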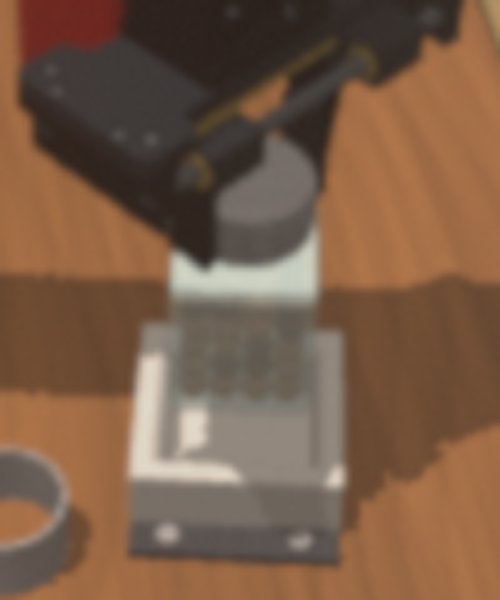

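View pics/top8_c300_140.png

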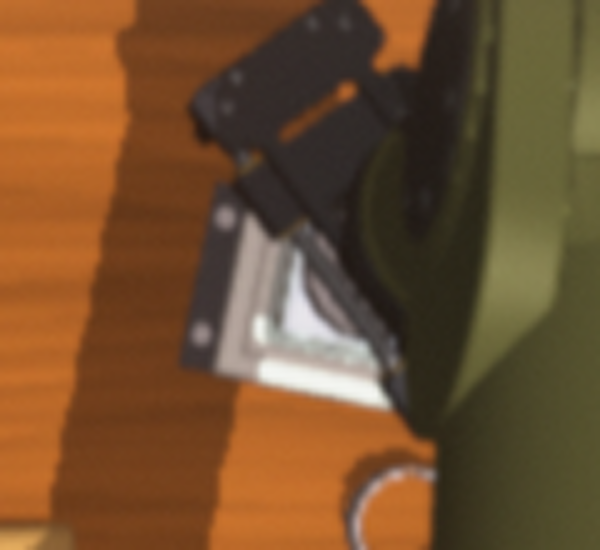

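Run:
```python
from h import *
crop('side8',300,220,60,80,10)
s=load('side8');t=load('top8')
def J(cx,cy,yaw,zb):
    a=np.radians(yaw);R=np.array([[np.cos(a),-np.sin(a)],[np.sin(a),np.cos(a)]])
    q=sq(.032)@R.T+[cx,cy]
    return np.vstack([np.c_[q,[zb+z]*4] for z in(0,.08)])
print('side',((proj(s,J(.4681,-.0993,-12.4,.0597))-[300,220])*10+5).round().tolist())
print('top',((proj(t,J(.4681,-.0993,-12.4,.0597))-[300,140])*5+2).round().tolist())
```

```text
side [[423.0, 244.0], [422.0, 450.0], [135.0, 438.0], [150.0, 233.0], [441.0, -10.0], [441.0, 195.0], [136.0, 182.0], [153.0, -21.0]]
top [[283.0, 209.0], [414.0, 236.0], [389.0, 367.0], [257.0, 340.0], [305.0, 187.0], [449.0, 217.0], [421.0, 361.0], [276.0, 331.0]]
```

View pics/side8_c300_220.png

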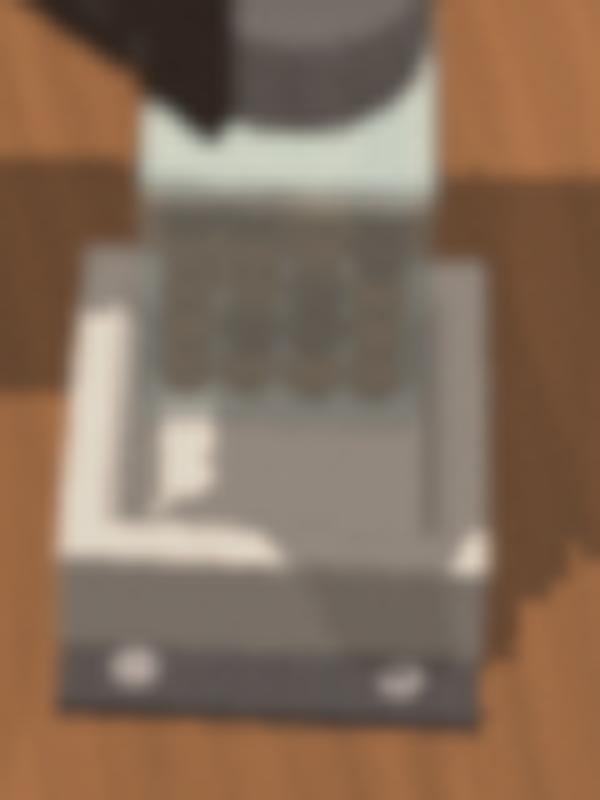

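Jar edges match the predicted pose within about 1 mm, and it is level and lined up with the pocket. Lowering to just inside the chamfer, then home.

>>> play_rows(
  moves=[
    {"tx": 0, "ty": 0, "tz": 0.003, "wx": 0, "wy": 0, "wz": 0, "hand": -0.2},
    {"tx": 0, "ty": 0, "tz": 0.008, "wx": 0, "wy": 0, "wz": 0, "hand": -0.2},
    {"tx": 0, "ty": 0, "tz": 0.013, "wx": 0, "wy": 0, "wz": 0, "hand": -0.2},
    {"tx": 0, "ty": 0, "tz": 0.017, "wx": 0, "wy": 0, "wz": 0, "hand": -0.2},
    {"tx": 0, "ty": 0, "tz": 0.02, "wx": 0, "wy": 0, "wz": 0, "hand": -0.2},
    {"tx": 0, "ty": 0, "tz": 0.023, "wx": 0, "wy": 0, "wz": 0, "hand": -0.2},
    {"tx": 0, "ty": 0, "tz": 0.026, "wx": 0, "wy": 0, "wz": 0, "hand": -0.2},
    {"tx": 0, "ty": 0, "tz": 0.029, "wx": 0, "wy": 0, "wz": 0, "hand": -0.2},
    {"tx": 0, "ty": 0, "tz": 0.032, "wx": 0, "wy": 0, "wz": 0, "hand": -0.2},
    {"tx": 0, "ty": 0, "tz": 0.034, "wx": 0, "wy": 0, "wz": 0, "hand": -0.2},
  ],
)

```text
time_s: 8.98
eef_pos: [0.468, -0.0991, 0.1155]
ee_rot: [-0.001, 0.462, 0.887, -0.0]
contact_force: [-0.5, 0.0, -5.0]
grip_width: 0.0566
```

Run:
```python
from h import *
to([.4681,-.0993,.096],35)
```

```text
t 8.9833 p [ 0.468  -0.0991  0.1155] yaw 35.02 zax [-0.001  0.    -1.   ] w 0.0566 F [-0.5  0.  -5. ] M [-0.09  0.05 -0.01] q [-0.45  0.03  0.62  2.01 -0.02  1.1   0.79]
 shift [-0.0002  0.      0.0195] turn [-0.0009 -0.0007  0.0004]
```

Bottom is 11 mm into the pocket with no contact force. Continuing to the floor.

>>> play_rows(
  moves=[
    {"tx": 0, "ty": 0, "tz": 0.003, "wx": 0, "wy": 0, "wz": 0, "hand": -0.2},
    {"tx": 0, "ty": 0, "tz": 0.006, "wx": 0, "wy": 0, "wz": 0, "hand": -0.2},
    {"tx": 0, "ty": 0, "tz": 0.009, "wx": 0, "wy": 0, "wz": 0, "hand": -0.2},
    {"tx": 0, "ty": 0, "tz": 0.012, "wx": 0, "wy": 0, "wz": 0, "hand": -0.2},
    {"tx": 0, "ty": 0, "tz": 0.014, "wx": 0, "wy": 0, "wz": 0, "hand": -0.2},
    {"tx": 0, "ty": 0, "tz": 0.016, "wx": 0, "wy": 0, "wz": 0, "hand": -0.2},
    {"tx": 0, "ty": 0, "tz": 0.018, "wx": 0, "wy": 0, "wz": 0, "hand": -0.2},
    {"tx": 0, "ty": 0, "tz": 0.019, "wx": 0, "wy": 0, "wz": 0, "hand": -0.2},
    {"tx": 0, "ty": 0, "tz": 0.02, "wx": 0, "wy": 0, "wz": 0, "hand": -0.2},
    {"tx": 0, "ty": 0, "tz": 0.02, "wx": 0, "wy": 0, "wz": 0, "hand": -0.2},
  ],
)

```text
time_s: 9.82
eef_pos: [0.4682, -0.0993, 0.0963]
ee_rot: [-0.001, 0.462, 0.887, -0.0]
contact_force: [-2.1, -0.2, 2.7]
grip_width: 0.0563
```

Run:
```python
from h import *
to([.4681,-.0993,.096],35)
snap('side','side9');crop('side9',290,190,80,110,6)
```

```text
t 9.8167 p [ 0.4682 -0.0993  0.0963] yaw 35.02 zax [-0.001  0.    -1.   ] w 0.0563 F [-2.1 -0.2  2.7] M [-0.07  0.7   0.05] q [-0.44  0.06  0.62  2.03 -0.04  1.06  0.8 ]
 shift [ 0.0001 -0.0001  0.0003] turn [-0.0007 -0.0008  0.0003]
```

View pics/side9_c290_190.png

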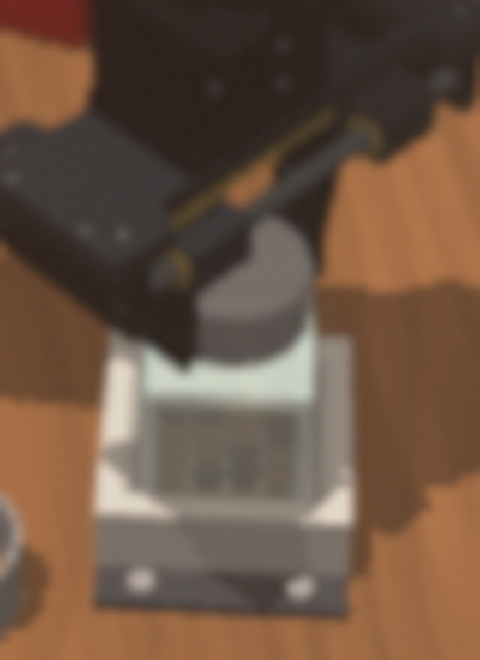

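Home: the upward force appears exactly at the predicted z of 0.0963. Now twisting anticlockwise (tool −wz) with 60 N grip.

>>> play_rows(
  moves=[
    {"tx": 0, "ty": 0, "tz": 0.001, "wx": 0, "wy": 0, "wz": 0, "hand": -0.3},
    {"tx": 0, "ty": 0, "tz": 0.001, "wx": 0, "wy": 0, "wz": 0, "hand": -0.3},
    {"tx": 0, "ty": 0, "tz": 0.001, "wx": 0, "wy": 0, "wz": -0.03, "hand": -0.3},
    {"tx": 0, "ty": 0, "tz": 0.001, "wx": 0, "wy": 0, "wz": -0.08, "hand": -0.3},
    {"tx": 0, "ty": 0, "tz": 0.001, "wx": 0, "wy": 0, "wz": -0.14, "hand": -0.3},
    {"tx": 0, "ty": 0, "tz": 0.001, "wx": 0, "wy": 0, "wz": -0.2, "hand": -0.3},
    {"tx": 0, "ty": 0, "tz": 0.001, "wx": 0, "wy": 0, "wz": -0.26, "hand": -0.3},
    {"tx": 0, "ty": 0, "tz": 0.001, "wx": 0, "wy": 0, "wz": -0.31, "hand": -0.3},
    {"tx": 0, "ty": 0, "tz": 0.001, "wx": 0, "wy": 0, "wz": -0.35, "hand": -0.3},
    {"tx": 0, "ty": 0, "tz": 0.001, "wx": 0, "wy": 0, "wz": -0.35, "hand": -0.3},
  ],
  newtons=60,
)

```text
time_s: 10.7
eef_pos: [0.4692, -0.0995, 0.0962]
ee_rot: [0.001, 0.3, 0.954, 0.0]
contact_force: [-2.3, 0.5, 3.8]
grip_width: 0.0564
```

Run:
```python
from h import *
to([.4682,-.0993,.096],107)
snap('side','side10');crop('side10',290,190,80,110,6)
```

```text
t 10.7 p [ 0.4692 -0.0995  0.0962] yaw 55.1 zax [ 0.001  0.    -1.   ] w 0.0564 F [-2.3  0.5  3.8] M [-0.03  0.41 -0.  ] q [-0.43  0.06  0.61  2.03 -0.04  1.06  1.16]
 shift [ 0.0009 -0.0003  0.0002] turn [ 6.000e-04  1.200e-03 -9.059e-01]
```

View pics/side10_c290_190.png

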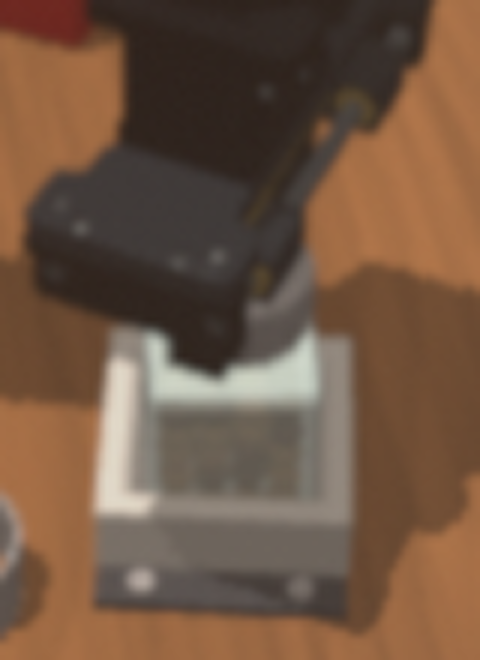

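>>> play_rows(
  moves=[
    {"tx": 0, "ty": 0, "tz": 0.001, "wx": 0, "wy": 0, "wz": -0.04, "hand": -0.3},
    {"tx": 0, "ty": 0, "tz": 0.001, "wx": 0, "wy": 0, "wz": -0.1, "hand": -0.3},
    {"tx": 0, "ty": 0, "tz": 0.001, "wx": 0, "wy": 0, "wz": -0.16, "hand": -0.3},
    {"tx": 0, "ty": 0, "tz": 0.001, "wx": 0, "wy": 0, "wz": -0.22, "hand": -0.3},
    {"tx": 0, "ty": 0, "tz": 0.001, "wx": 0, "wy": 0, "wz": -0.28, "hand": -0.3},
    {"tx": 0, "ty": 0, "tz": 0.001, "wx": 0, "wy": 0, "wz": -0.34, "hand": -0.3},
    {"tx": 0, "ty": 0, "tz": 0.001, "wx": 0, "wy": 0, "wz": -0.4, "hand": -0.3},
    {"tx": 0, "ty": 0, "tz": 0.001, "wx": 0, "wy": 0, "wz": -0.45, "hand": -0.3},
    {"tx": 0, "ty": 0, "tz": 0.001, "wx": 0, "wy": 0, "wz": -0.5, "hand": -0.3},
    {"tx": 0, "ty": 0, "tz": 0.001, "wx": 0, "wy": 0, "wz": -0.55, "hand": -0.3},
  ],
)

```text
time_s: 11.58
eef_pos: [0.47, -0.0989, 0.0965]
ee_rot: [0.001, 0.03, 1.0, 0.001]
contact_force: [-3.9, 2.1, 12.0]
grip_width: 0.0565
```

Run:
```python
from h import *
to([.4682,-.0993,.096],107)
```

```text
t 11.5833 p [ 0.47   -0.0989  0.0965] yaw 86.58 zax [ 0.003  0.002 -1.   ] w 0.0565 F [-3.9  2.1 12. ] M [ 0.37  0.83 -0.24] q [-0.41  0.06  0.59  2.03 -0.04  1.06  1.7 ]
 shift [ 0.0018 -0.0005  0.0005] turn [ 0.0013  0.0029 -0.3563]
```

>>> play_rows(
  moves=[
    {"tx": 0.0, "ty": 0, "tz": 0, "wx": 0, "wy": 0, "wz": -0.05, "hand": -0.3},
    {"tx": 0.001, "ty": 0, "tz": 0, "wx": 0, "wy": 0.001, "wz": -0.1, "hand": -0.3},
    {"tx": 0.001, "ty": 0, "tz": 0, "wx": 0, "wy": 0.001, "wz": -0.15, "hand": -0.3},
    {"tx": 0.001, "ty": 0, "tz": 0, "wx": 0, "wy": 0.002, "wz": -0.2, "hand": -0.3},
    {"tx": 0.001, "ty": 0, "tz": 0, "wx": 0, "wy": 0.002, "wz": -0.25, "hand": -0.3},
    {"tx": 0.001, "ty": 0, "tz": 0, "wx": 0, "wy": 0.002, "wz": -0.3, "hand": -0.3},
    {"tx": 0.001, "ty": 0, "tz": 0, "wx": 0, "wy": 0.002, "wz": -0.34, "hand": -0.3},
    {"tx": 0.001, "ty": 0, "tz": 0, "wx": 0, "wy": 0.002, "wz": -0.37, "hand": -0.3},
    {"tx": 0.001, "ty": 0, "tz": 0, "wx": 0, "wy": 0.002, "wz": -0.37, "hand": -0.3},
    {"tx": 0.001, "ty": 0, "tz": 0, "wx": 0, "wy": 0.002, "wz": -0.37, "hand": -0.3},
  ],
)

```text
time_s: 12.42
eef_pos: [0.4699, -0.0988, 0.0975]
ee_rot: [0.001, -0.154, 0.988, 0.001]
contact_force: [-1.9, 0.3, 6.4]
grip_width: 0.0567
```

Run:
```python
from h import *
to([.4682,-.0993,.096],107)
snap('side','side11');crop('side11',290,190,80,110,6)
```

```text
t 12.4167 p [ 0.4699 -0.0988  0.0975] yaw 107.75 zax [ 0.002  0.002 -1.   ] w 0.0567 F [-1.9  0.3  6.4] M [0.07 0.51 0.02] q [-0.4   0.06  0.57  2.03 -0.04  1.06  2.07]
 shift [0.0018 0.     0.0015] turn [0.0008 0.0028 0.013 ]
```

View pics/side11_c290_190.png

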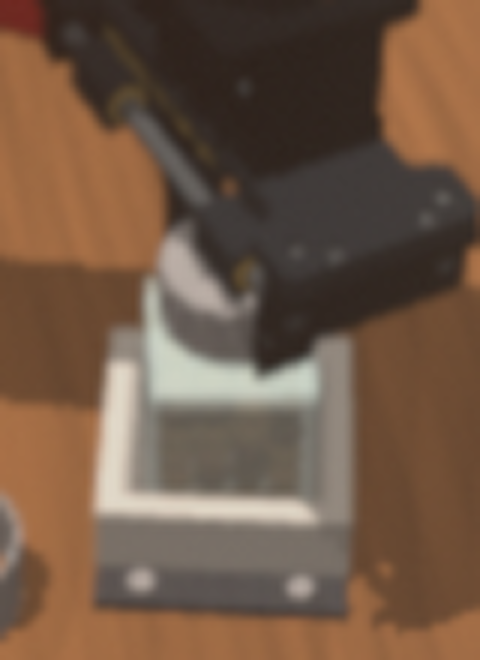

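Turned 72.7°, jar still square in the brace, and z rose 1 mm, which fits the lid coming free. Now a slow test lift.

>>> play_rows(
  moves=[
    {"tx": 0, "ty": 0, "tz": -0.001, "wx": 0, "wy": 0, "wz": 0, "hand": -0.3},
    {"tx": 0, "ty": 0, "tz": -0.002, "wx": 0, "wy": 0, "wz": 0, "hand": -0.3},
    {"tx": 0, "ty": 0, "tz": -0.003, "wx": 0, "wy": 0, "wz": 0, "hand": -0.3},
    {"tx": 0, "ty": 0, "tz": -0.004, "wx": 0, "wy": 0, "wz": 0, "hand": -0.3},
    {"tx": 0, "ty": 0, "tz": -0.005, "wx": 0, "wy": 0, "wz": 0, "hand": -0.3},
    {"tx": 0, "ty": 0, "tz": -0.006, "wx": 0, "wy": 0, "wz": 0, "hand": -0.3},
    {"tx": 0, "ty": 0, "tz": -0.007, "wx": 0, "wy": 0, "wz": 0, "hand": -0.3},
    {"tx": 0, "ty": 0, "tz": -0.008, "wx": 0, "wy": 0, "wz": 0, "hand": -0.3},
    {"tx": 0, "ty": 0, "tz": -0.008, "wx": 0, "wy": 0, "wz": 0, "hand": -0.3},
    {"tx": 0, "ty": 0, "tz": -0.008, "wx": 0, "wy": 0, "wz": 0, "hand": -0.3},
  ],
)

```text
time_s: 13.3
eef_pos: [0.47, -0.0987, 0.1056]
ee_rot: [0.002, -0.154, 0.988, 0.001]
contact_force: [-0.6, 0.1, -0.8]
grip_width: 0.0567
```

Run:
```python
from h import *
to([.4690,-.0993,.096],107)
snap('side','side12');crop('side12',290,190,80,110,6)
```

```text
t 13.3 p [ 0.47   -0.0987  0.1056] yaw 107.74 zax [ 0.003  0.002 -1.   ] w 0.0567 F [-0.6  0.1 -0.8] M [-0.01  0.05 -0.02] q [-0.4   0.04  0.57  2.02 -0.03  1.08  2.06]
 shift [ 0.0012 -0.0002  0.0096] turn [0.0007 0.0032 0.013 ]
```

View pics/side12_c290_190.png

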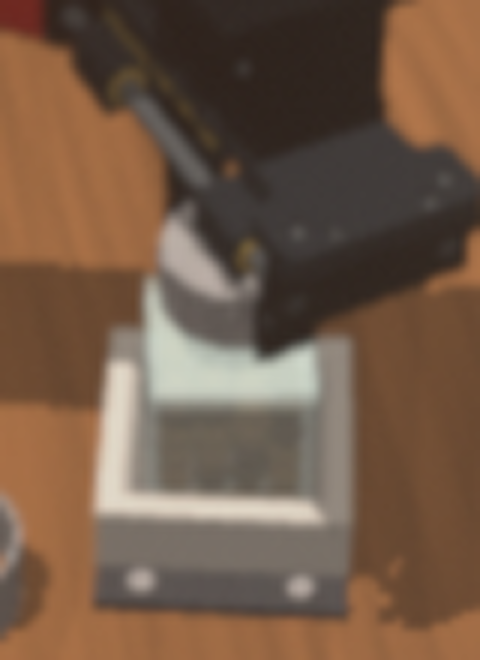

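The lid came free (force −0.8 N, lid weight only) and the jar stayed. The mouth is at about 0.118–0.1195 m, so I raise the TCP to about 0.1385 for roughly 2 cm clear.

>>> play_rows(
  moves=[
    {"tx": 0, "ty": 0, "tz": -0.002, "wx": 0, "wy": 0, "wz": 0, "hand": -0.3},
    {"tx": 0, "ty": 0, "tz": -0.006, "wx": 0, "wy": 0, "wz": 0, "hand": -0.3},
    {"tx": 0, "ty": 0, "tz": -0.011, "wx": 0, "wy": 0, "wz": 0, "hand": -0.3},
    {"tx": 0, "ty": 0, "tz": -0.016, "wx": 0, "wy": 0, "wz": 0, "hand": -0.3},
    {"tx": 0, "ty": 0, "tz": -0.021, "wx": 0, "wy": 0.001, "wz": 0, "hand": -0.3},
    {"tx": 0, "ty": 0, "tz": -0.026, "wx": 0, "wy": 0.002, "wz": 0, "hand": -0.3},
    {"tx": 0, "ty": 0, "tz": -0.03, "wx": 0, "wy": 0.003, "wz": 0, "hand": -0.3},
    {"tx": 0, "ty": 0, "tz": -0.033, "wx": 0, "wy": 0.003, "wz": 0, "hand": -0.3},
    {"tx": 0, "ty": 0, "tz": -0.033, "wx": 0, "wy": 0.003, "wz": 0, "hand": -0.3},
    {"tx": 0, "ty": 0, "tz": -0.033, "wx": 0, "wy": 0.003, "wz": 0, "hand": -0.3},
  ],
)

```text
time_s: 14.18
eef_pos: [0.47, -0.0988, 0.1387]
ee_rot: [0.0, -0.154, 0.988, 0.0]
contact_force: [0.2, 0.1, -0.5]
grip_width: 0.0563
```

>>> play_rows(
  moves=[
    {"tx": 0, "ty": 0, "tz": 0, "wx": 0, "wy": 0, "wz": 0, "hand": -0.3},
    {"tx": 0, "ty": 0, "tz": 0, "wx": 0, "wy": 0, "wz": 0, "hand": -0.3},
    {"tx": 0, "ty": 0, "tz": 0, "wx": 0, "wy": 0, "wz": 0, "hand": -0.3},
    {"tx": 0, "ty": 0, "tz": 0, "wx": 0, "wy": 0, "wz": 0, "hand": -0.3},
    {"tx": 0, "ty": 0, "tz": 0, "wx": 0, "wy": 0, "wz": 0, "hand": -0.3},
    {"tx": 0, "ty": 0, "tz": 0, "wx": 0, "wy": 0, "wz": 0, "hand": -0.3},
    {"tx": 0, "ty": 0, "tz": 0, "wx": 0, "wy": 0, "wz": 0, "hand": -0.3},
    {"tx": 0, "ty": 0, "tz": 0, "wx": 0, "wy": 0, "wz": 0, "hand": -0.3},
    {"tx": 0, "ty": 0, "tz": 0, "wx": 0, "wy": 0, "wz": 0, "hand": -0.3},
    {"tx": 0, "ty": 0, "tz": 0, "wx": 0, "wy": 0, "wz": 0, "hand": -0.3},
  ],
)

```text
time_s: 15.02
eef_pos: [0.47, -0.0988, 0.1387]
ee_rot: [0.0, -0.154, 0.988, 0.0]
contact_force: [0.2, -0.8, 0.6]
grip_width: 0.0564
```

Run:
```python
from h import *
to([.4690,-.0993,.1385],107)
snap('side','side13');crop('side13',290,180,80,120,6);snap('top','top13')
```

```text
t 15.0167 p [ 0.47   -0.0988  0.1387] yaw 107.75 zax [ 0.     0.001 -1.   ] w 0.0564 F [ 0.2 -0.8  0.6] M [ 0.06 -0.01  0.07] q [-0.41  0.01  0.57  1.98 -0.    1.15  2.04]
 shift [ 0.0011 -0.0002  0.0002] turn [0.0007 0.0005 0.0131]
```

View pics/side13_c290_180.png

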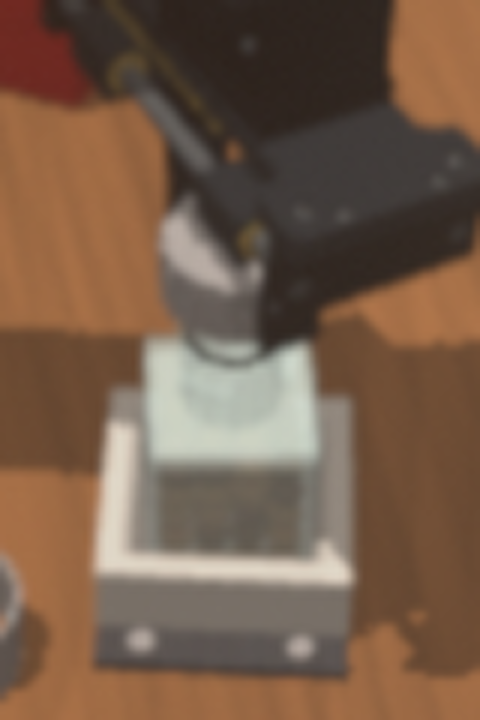

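View pics/top13.png

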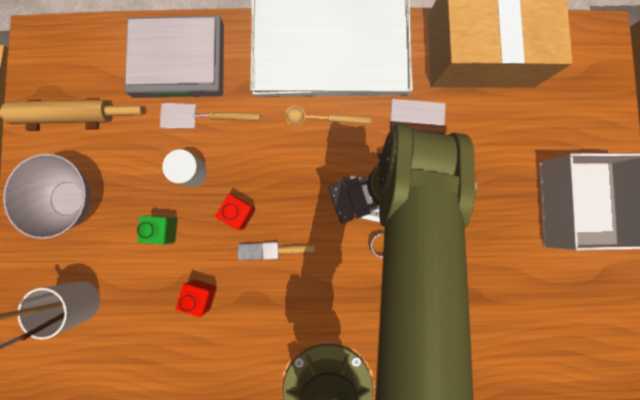

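The lid is off: black seal ring at crop (235,362), lid's lower edge just above it at about (225,340), jar upright in the brace. I check the gap numerically against the predicted projections.

Run:
```python
from h import *
s=load('side13')
cam=-np.array(s['R']).T@s['t']
d=(cam-[.47,-.0988,0])[:2]; d/=np.linalg.norm(d)
for n,r,z in(('lid edge front',.0285,.1384),('lid top front',.0285,.1644),('ring front',.0215,.1195),('neck ring centre',0,.1195)):
    print(n,((proj(s,[.47+d[0]*r,-.0988+d[1]*r,z])[0]-[290,180])*6+2.5).round())
# shoulder at home z=.086
a=np.radians(-12.3+5);R=np.array([[np.cos(a),-np.sin(a)],[np.sin(a),np.cos(a)]])
print('shoulder',((proj(s,np.c_[sq(.032)@R.T+[.469,-.099],[.086]*4])-[290,180])*6+2.5).round().tolist())
crop('side13',300,205,60,60,12)
```

```text
lid edge front [238. 347.]
lid top front [240. 293.]
ring front [237. 370.]
neck ring centre [238. 329.]
shoulder [[311.0, 332.0], [326.0, 455.0], [151.0, 459.0], [145.0, 335.0]]
```

View pics/side13_c300_205.png

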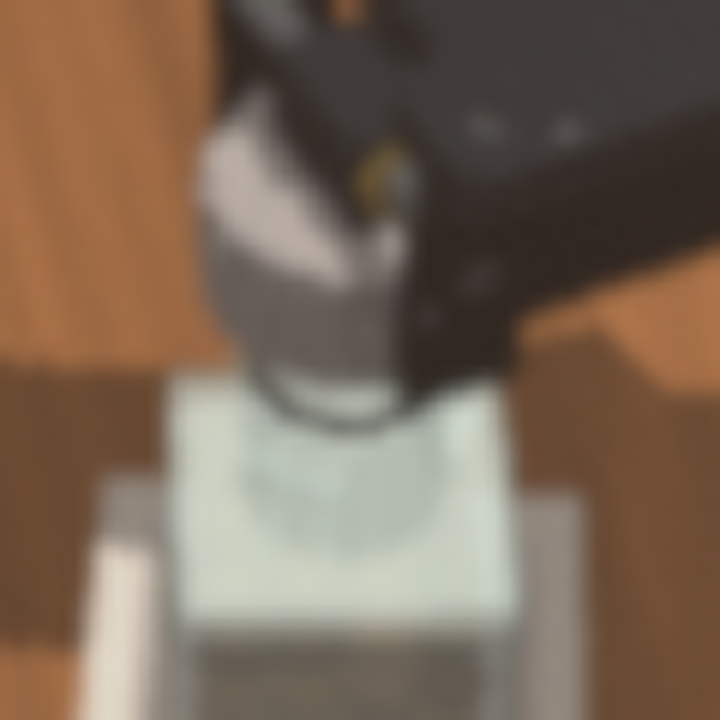

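Run:
```python
from h import *
print(job_done())
```

```text
the job is handed in; nothing more can be done
None
```

I set the square jar home in the brace and unscrewed its lid. The arm is now holding the lid level above the open mouth. I handed the job in at about 15 s of the 51 s allowed.

- **Placing:** I lifted the jar by its closed lid and lowered it with a yaw correction of about 20°. Contact came at TCP z = 0.0963 m, exactly where the pocket floor should be.
- **Unscrewing:** I turned the lid 72.7° anticlockwise at 60 N grip. It rose 1 mm on its own, and the lift force was only about the lid's weight, so the jar stayed put.
- **Last checks:**
  - The lid is gripped at 56.4 mm and level to within about 0.001 rad.
  - It stands about 2 cm above the seal ring by the arm's position. The gap in the side picture was about 1 mm larger.
  - The jar's shoulder lies at its home height in the picture, to about one pixel.
  - The other things on the bench look unmoved, but in the last top picture the arm hides the round jar and part of the cutter.

**What disagreed:** in the pictures the fingertips sat at about TCP height, not 19 mm ahead of it. I trusted the pictures, went down in small steps while watching the force, and nothing touched.

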